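Load the return spring and set the reference marker

ROBOT

A 6-joint arm with a two-finger parallel gripper is mounted at the origin on a cart in front of the work surface, level with it; the furniture and walls round the work are solid. World frame = base frame: x ahead of the robot, y to its left, z up, the work surface at z = 0. Lengths are in m, angles in rad, forces in N, time in s.
With the tool pointing down it reaches from about 0.25 to 0.775 m from the base axis. Payload 4 kg.
Tool frame: the origin (TCP) lies at the very end of the fingers, on their centre line; the grasp point (between the pads) lies 19 mm behind it; z points along the fingers, y is the line along which they close (so a half turn about z gives the same grasp; the last joint's range is limited). The gripper opens to 94 mm and grips with 3 to 60 N. Pads are 16 mm wide; open, the fingers measure 119 mm over their backs; the gripper's body (75 mm by 177 mm) begins 78 mm behind the grasp point.
Start: joints at [1.183, 0.087, 1.371, -0, 1.684, -0.103], TCP at [0.155, 0.528, 0.206] pointing down, gripper open.
Joint ranges: [-3.1, 3.1], [-0.76, 2.03], [0.27, 2.55], [-1.08, 4.22], [0.17, 2.65], [-2.57, 2.57]. Speed limits (rad/s): [2.79, 2.79, 3.14, 3.14, 3.14, 3.14].

INTERFACE

Orientations are given as a unit quaternion [w, x, y, z].
In Python, from plant import r gives the robot as it stands.
- The arm moves only by the tool step_arm, never from a script. Its argument "rows" is one flat list of numbers, 6 for each row, row after row: the shift along the tool's x, y, z in mm, then the turn, a rotation vector about the tool's x, y, z in rad. In form: [x, y, z, rx, ry, rz, x, y, z, rx, ry, rz, ...]. A call has exactly 8 rows; each row is the pose to reach, as a shift and turn from the pose commanded when the call began, along the tool's axes at that moment; what a row does not reach only later rows make up. A row lasts 1/10 s, in which the tool goes at most 50 mm and 8.59 degrees, less where a joint would pass 70% of its speed; a pose out of reach is approached as far as the arm can. A call with a gripper value outside its range is refused whole. "claw" is the opening, from 0 (shut) to 1 (fully open), set as the call begins (left out, the last holds). The fingers move at their own pace and stop on an object; "force" is the grip in N (left out, the last holds). Time passes only in rows, so rows that repeat a pose let the fingers close, or fill a call up. It gives the time, the measured TCP pose, the force, the opening and the grip force at its end, in the units of the state.
- r.read_state(): the state, without advancing time (a new reading comes with each control period).
- r.grab_frame(name): name is "scene" or "top" or "wrist"; returns (picture, depth): 480x640x3 uint8, blue, green, red; 480x640 float32, m along the optical axis (not along the pixel's ray), 0 where there is no reading.
- r.calibration(name): a dict with "K" (3x3 intrinsics, pixels), "k1" (the pictures are not rectified: a ray, as slopes to the right and down, at radius r is drawn at 1 + k1 r^2 times it, then the intrinsics apply), "view" (4x4, takes a point from world to camera coordinates); the wrist camera has in their place "hand_eye" (4x4, takes a point from camera to tool coordinates, whose origin is the TCP and whose axes are the flange's). Camera axes: x right, y down, z forward; pixel columns grow to the right and rows downward; lengths in m; the calibration is good to about 2 mm. A picture is of the moment at which its call begins: read the wrist's pose just before it. calibration takes no time and is no camera call.
- r.finish_job(): hands the job in; it is judged then, once.
The state is a dict: "time": time; "qpos": joint angles; "qvel": joint speeds; "effort": joint torques, N m; "ee_pos": TCP position; "tcp_rot": TCP orientation; "ft_force": force on the tool from outside, world axes, zero at the start; "torque": the same for the moment, N m; "gripper_width": finger opening in m; "finger_force": force on a finger pad.
Only numpy, scipy, OpenCV 4.12 (cv2) and the standard library are available. Lean on these libraries where they do the work, as an engineer would, in place of code of your own. Each camera call takes 0.05 s, during which the arm holds its last target. There are 200 camera calls.

TASK

Test the return spring in the spring tester: set the brass weight down gently on the middle of the sprung plate and let go, so that it alone compresses the spring. Then push the red reference marker down until its nose is level with the plate's black pointer, and leave the weight and the marker so.

Things in the scene. Friction and masses are not known exactly. Their poses are not given: they have to be found in the camera images.
- brass_weight: Brass-coloured calibration weight, 0.27 to 0.68 kg (beside it stand a dark steel one of the same shape and a small aluminium one). Upright cylinder 46 mm in diameter, 40 mm high, with a short neck and above it a round grip knob, 26 mm in diameter, from 50 to 74 mm above the underside. Origin: centre of its underside; z up along its axis.
- spring_tester: Spring tester, fixed: white casing 110 (x) by 250 (y) by 80 mm high. Origin on the bench right below the plate's centre; y points from red marker to plate; casing from y = -190 to 60 mm. Round flat plate, 80 mm in diameter, on a coil spring: top 149 mm up when unloaded, moves only straight down, about 6.3 mm per newton, at most 43 mm, damped. The brass weight sinks it 14 to 40 mm within 1 s.
- plate_pointer (a point): Tip of the black pointer that sticks out from the tester's plate along the tester's -y, 96 mm from the plate's centre. It moves with the plate, always 3 mm below the plate's top face.
- marker (a point): Red marker on a rod, 130 mm from the plate's centre along the tester's -y: flat pad 36 (x) by 34 (y) by 10 mm thick with a nose towards the pointer. This point is the pad's centre, at nose height; its flat top face is 5 mm higher, free above. Starts 25 to 40 mm above the unloaded pointer; slides only up and down, needs about 3 N, stays where it is left.

How it is judged:
By the outcome, as a careful person would: the job done as asked, in the order asked, and still so for the second after the job is handed in, with the robot touching nothing.
It also fails if it takes over 51 s, if anything falls off the work surface, if the arm or the gripper's body presses on something with over 40 N, if the wrist force passes 120 N, or if a joint passes its speed limit or range.

## Working session

There is one attempt and no reset: what is moved stays moved. The work goes in short steps, Python scripts to look and compute and a tool call to move; the robot and the scene stay as the last step left them, time stands still between calls to the robot, and variables do not carry over. Pictures are saved under pics/ and viewed, at most 10 in all, crops included, and the job is handed in when it is done.

Besides the shell and the picture viewer there is one more tool, called after "Request:" by a JSON object that holds its "name" and its "arguments". step_arm: Moves the arm, as the interface text tells. Its arguments: {"type":"object","properties":{"rows":{"type":"array","items":{"type":"number"}},"claw":{"type":"number"},"force":{"type":"number"}},"required":["rows"]}

```bash
mkdir -p pics; cat > h.py <<'E'
import numpy as np, cv2
from scipy.spatial.transform import Rotation as R
from plant import r
def T(s):
    M=np.eye(4); q=s["tcp_rot"]; M[:3,:3]=R.from_quat([q[1],q[2],q[3],q[0]]).as_matrix(); M[:3,3]=s["ee_pos"]; return M
def cam(name,s=None):
    c=r.calibration(name); K=np.array(c["K"])
    C2W=np.linalg.inv(np.array(c["view"])) if "view" in c else T(s)@np.array(c["hand_eye"])
    return K,c["k1"],C2W
def ray(name,u,v,s=None):
    K,k,M=cam(name,s); D=np.array([k,0,0,0.])
    p=cv2.undistortPoints(np.array([[[u,v]]],float),K,D)[0,0]
    return M[:3,3],M[:3,:3]@np.array([p[0],p[1],1.])
def at_z(name,u,v,z,s=None):
    o,d=ray(name,u,v,s); return o+d*(z-o[2])/d[2]
def at_d(name,u,v,dep,s=None):
    o,d=ray(name,u,v,s); return o+d*dep
E
python3 - <<'E'
from h import *
s=r.read_state(); print(s)
for n in("scene","top"):
    p,d=r.grab_frame(n); cv2.imwrite(f"pics/{n}0.png",p); np.save(f"pics/{n}0.npy",d)
    K,k,M=cam(n); print(n,K.tolist(),k,M.round(3).tolist())
E
```

```text
{'time': 0.0, 'qpos': array([ 1.18291023e+00,  8.79497795e-02,  1.37221597e+00, -3.42365445e-05,
        1.68359288e+00, -1.03134279e-01]), 'qvel': array([ 0.00239633, -0.00036286,  0.00040045, -0.00098088,  0.00077377,
       -0.00082847]), 'effort': array([-1.35432060e-04, -3.40164900e+01, -3.02436090e+01,  7.17323204e-02,
        3.26378213e-02, -1.50002124e-04]), 'ee_pos': array([0.1543355 , 0.52734269, 0.20432645]), 'tcp_rot': array([-2.46720124e-04,  1.41897187e-01,  9.89880809e-01, -1.05464757e-03]), 'ft_force': array([0.81138556, 0.20449075, 0.73033814]), 'torque': array([ 0.02739768,  0.01019482, -0.03755871]), 'finger_force': 0.0, 'gripper_width': 0.09434192882362742}
scene [[551.6349794490541, 0.0, 322.50198297756356], [0.0, 551.6349794490541, 239.83063392388198], [0.0, 0.0, 1.0]] 0.027833669864522383 [[0.617, -0.304, 0.726, -0.11], [-0.786, -0.26, 0.56, -0.426], [0.019, -0.916, -0.4, 0.495], [0.0, 0.0, 0.0, 1.0]]
top [[511.14935636483574, 0.0, 323.40912919742124], [0.0, 511.14935636483574, 236.68848560860377], [0.0, 0.0, 1.0]] 0.0027128478073600477 [[-0.108, -0.965, 0.239, 0.334], [-0.994, 0.104, -0.032, 0.091], [0.006, -0.241, -0.971, 0.961], [0.0, 0.0, 0.0, 1.0]]
```

View pics/scene0.png

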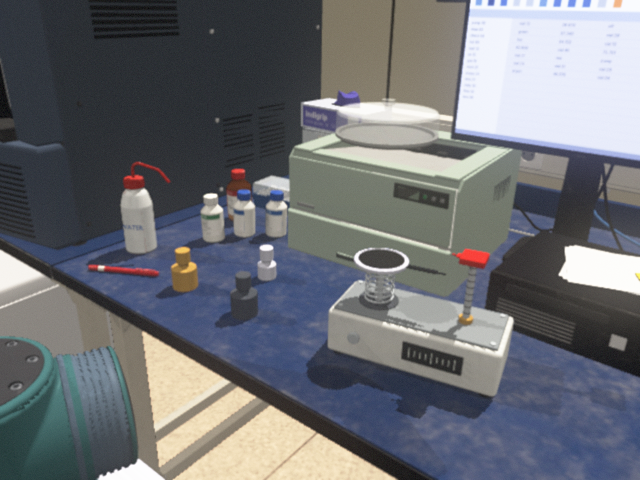

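View pics/top0.png

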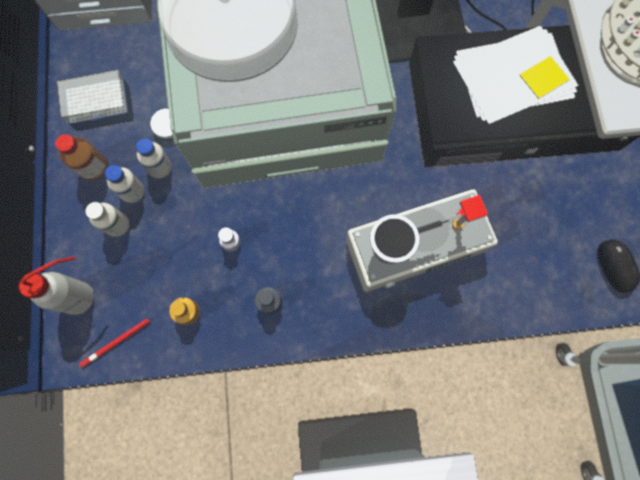

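The scene view shows the brass weight at (184,270), the dark weight at (244,297), the plate at (381,262) and the red pad at (473,258). In the top view the brass weight is at (183,311), the plate at (395,238) and the pad at (473,208).

```bash
python3 - <<'E'
from h import *
def tri(a,b):
    (o1,d1),(o2,d2)=a,b
    t=np.linalg.lstsq(np.c_[d1,-d2],o2-o1,rcond=None)[0]
    p,q=o1+t[0]*d1,o2+t[1]*d2; return (p+q)/2,np.linalg.norm(p-q)
def cc(m,x0,x1,y0,y1):
    z=np.zeros_like(m); z[y0:y1,x0:x1]=m[y0:y1,x0:x1]
    n,l,st,c=cv2.connectedComponentsWithStats(z); i=1+np.argmax(st[1:,4]); return c[i],st[i],l==i
I={n:cv2.imread(f"pics/{n}0.png") for n in("scene","top")}; D={n:np.load(f"pics/{n}0.npy") for n in I}
H={n:cv2.cvtColor(I[n],cv2.COLOR_BGR2HSV) for n in I}
red={n:((H[n][...,0]<6)&(H[n][...,1]>170)&(H[n][...,2]>110)).astype(np.uint8) for n in I}
br={n:cv2.inRange(H[n],(12,130,60),(25,255,255)) for n in I}
box=dict(scene=(440,500,240,275),top=(450,500,185,230)); bb=dict(scene=(160,210,240,300),top=(160,210,285,335))
for n in I:
    c,st,m=cc(red[n],*box[n]); print(n,"red",c,st,np.median(D[n][m]), at_d(n,*c,np.median(D[n][m])).round(4))
    if n=="top": print("pad at z .18,.185,.19",[at_z(n,*c,z).round(4) for z in(.18,.185,.19)])
    c,st,m=cc(br[n],*bb[n]); print(n,"brass",c,st)
    P=np.array([at_d(n,u,v,D[n][v,u]) for v,u in zip(*np.where(m)) if D[n][v,u]>0])
    print(" z pct",np.percentile(P[:,2],[5,50,90,97]).round(4))
    k=P[P[:,2]>.068]; print(" knobtop",k.mean(0).round(4),np.ptp(k,axis=0).round(4),len(k))
    b=P[(P[:,2]>.03)&(P[:,2]<.048)]; print(" shoulder",((b.max(0)+b.min(0))/2).round(4),np.ptp(b,axis=0).round(4))
# plate: points with z .13-.16 in top depth
for n,(x0,x1,y0,y1) in dict(top=(355,440,205,275),scene=(340,420,235,280)).items():
    P=np.array([at_d(n,u,v,D[n][v,u]) for v in range(y0,y1) for u in range(x0,x1) if D[n][v,u]>0])
    k=P[(P[:,2]>.143)&(P[:,2]<.156)]; c,rad=cv2.minEnclosingCircle(k[:,:2].astype(np.float32)) 
    print(n,"plate",len(k),k.mean(0).round(4),np.ptp(k,axis=0).round(4),c,rad)
g=(H["top"][...,1]<60)&(H["top"][...,2]>190)
c,st,m=cc(g.astype(np.uint8),365,425,210,268); print("ring px",st)
ct=max(cv2.findContours(m.astype(np.uint8),cv2.RETR_EXTERNAL,cv2.CHAIN_APPROX_NONE)[0],key=len)
e=cv2.fitEllipse(ct); print(e,at_z("top",*e[0],.149).round(4))
E
```

```text
scene red [473.60693642 257.08381503] [456 249  33  18 346] 0.7322861 [ 0.538  -0.1789  0.1847]
scene brass [183.87159533 271.11413748] [172 247  25  44 771]
 z pct [0.0074 0.0391 0.0726 0.076 ]
 knobtop [0.4487 0.3233 0.0741] [0.0254 0.0271 0.0091] 101
 shoulder [0.449  0.3248 0.039 ] [0.043  0.0449 0.0175]
top red [472.77251185 208.11611374] [460 196  27  24 422] 0.8127352 [ 0.5465 -0.1755  0.1842]
pad at z .18,.185,.19 [array([ 0.5477, -0.177 ,  0.18  ]), array([ 0.5463, -0.1752,  0.185 ]), array([ 0.5449, -0.1735,  0.19  ])]
top brass [182.79960707 309.93909627] [170 298  27  25 509]
 z pct [0.0386 0.0438 0.076  0.077 ]
 knobtop [0.4533 0.3255 0.0747] [0.0246 0.0258 0.0113] 184
 shoulder [0.4535 0.326  0.039 ] [0.0436 0.0453 0.0157]Traceback (most recent call last):
  File "<stdin>", line 24, in <module>
  File "h.py", line 17, in at_d
    o,d=ray(name,u,v,s); return o+d*dep
        ~~~^^^^^^^^^^^^
  File "h.py", line 11, in ray
    K,k,M=cam(name,s); D=np.array([k,0,0,0.])
          ~~~^^^^^^^^
  File "h.py", line 7, in cam
    c=r.calibration(name); K=np.array(c["K"])
ValueError: time passes only in moves, steps and waits
```

```bash
python3 - <<'E'
s=open('h.py').read().replace('def cam(name','_c={}\ndef cal(n):\n    if n not in _c: _c[n]=r.calibration(n)\n    return _c[n]\ndef cam(name').replace('c=r.calibration(name)','c=cal(name)')
s+='''
def cloud(name,box,dep,s=None):
    x0,x1,y0,y1=box; K,k,M=cam(name,s)
    v,u=np.mgrid[y0:y1,x0:x1]; z=dep[y0:y1,x0:x1].ravel(); ok=z>0
    p=cv2.undistortPoints(np.c_[u.ravel(),v.ravel()].astype(float)[:,None],K,np.array([k,0,0,0.]))[:,0]
    return (np.c_[p*z[:,None],z][ok])@M[:3,:3].T+M[:3,3]
'''
open('h.py','w').write(s)
E
python3 - <<'E'
from h import *
print(r.read_state()["time"])
for n,b in dict(top=(355,440,205,275),scene=(340,420,235,280)).items():
    P=cloud(n,b,np.load(f"pics/{n}0.npy"))
    k=P[(P[:,2]>.141)&(P[:,2]<.158)]
    print(n,len(k),k.mean(0).round(4),((k.max(0)+k.min(0))/2).round(4),np.ptp(k,axis=0).round(4))
I=cv2.imread("pics/top0.png"); H=cv2.cvtColor(I,cv2.COLOR_BGR2HSV)
g=((H[...,1]<60)&(H[...,2]>190)).astype(np.uint8); z=np.zeros_like(g); z[208:268,365:425]=g[208:268,365:425]
n,l,st,c=cv2.connectedComponentsWithStats(z); i=1+np.argmax(st[1:,4]); print(st[i])
ct=max(cv2.findContours((l==i).astype(np.uint8),cv2.RETR_EXTERNAL,cv2.CHAIN_APPROX_NONE)[0],key=len)
e=cv2.fitEllipse(ct); print(e,at_z("top",*e[0],.149).round(4))
# dark plate
g=((H[...,2]<70)).astype(np.uint8); z=np.zeros_like(g); z[215:262,370:420]=g[215:262,370:420]
n,l,st,c=cv2.connectedComponentsWithStats(z); i=1+np.argmax(st[1:,4]); print(st[i],c[i],at_z("top",*c[i],.149).round(4))
# fixed tester casing yaw: red pad vs plate
E
```

```text
0.1
top 1957 [ 0.5201 -0.0544  0.1504] [ 0.5199 -0.0698  0.1493] [0.0789 0.1181 0.0111]
scene 1219 [ 0.5121 -0.0555  0.1505] [ 0.5164 -0.0592  0.1485] [0.0806 0.0981 0.009 ]
[365 208  60  54 693]
((395.7303771972656, 234.6276092529297), (48.47880935668945, 61.28107833862305), 57.452396392822266) [ 0.5248 -0.0538  0.149 ]
[377 230   8   6  13] [381.23076923 232.53846154] [ 0.5309 -0.0306  0.149 ]
```

Request:
{"name": "step_arm", "arguments": {"rows": [-40,-13,4,0,0,0,-88,-28,10,0,0,0,-136,-43,16,0,0,0,-184,-58,22,0,0,0,-232,-73,28,0,0,0,-280,-88,34,0,0,0,-320,-102,40,0,0,0,-343,-110,44,0,0,0]}}

```text
time: 0.9
ee_pos: [0.4549, 0.3231, 0.1601]
tcp_rot: [-0.0, 0.144, 0.99, -0.001]
ft_force: [0.2, 0.1, -0.3]
gripper_width: 0.0941
finger_force: 0.0
```

```bash
python3 - <<'E'
from h import *
s=r.read_state(); p,d=r.grab_frame("wrist"); cv2.imwrite("pics/w1.png",p); np.save("pics/w1.npy",d)
print(s["time"],s["ee_pos"],s["tcp_rot"],s["ft_force"])
P=cloud("wrist",(0,640,0,480),d,s)
for a,b in((.066,.082),(.034,.046)):
    k=P[(P[:,2]>a)&(P[:,2]<b)&(np.hypot(P[:,0]-.4525,P[:,1]-.325)<.035)]
    print(len(k),k.mean(0).round(4) if len(k) else 0,((k.max(0)+k.min(0))/2).round(4) if len(k) else 0,np.ptp(k,axis=0).round(4) if len(k) else 0)
print(cal("wrist")["hand_eye"])
E
```

```text
0.9 [0.4549408  0.3231365  0.16007493] [-3.74297568e-04  1.43588309e-01  9.89637026e-01 -9.02543843e-04] [ 0.19262111  0.09896645 -0.3472247 ]
905 [0.4498 0.3264 0.0737] [0.4505 0.3264 0.0709] [0.0257 0.0255 0.0096]
1168 [0.4437 0.3279 0.0406] [0.4502 0.3263 0.0386] [0.0446 0.0456 0.0092]
[[-1.79360433e-04 -9.62404795e-01 -2.71619179e-01  7.94954599e-02]
 [ 9.99999544e-01  8.20920775e-05 -9.51207353e-04 -3.46668913e-04]
 [ 9.37744300e-04 -2.71619226e-01  9.62404342e-01 -1.79370802e-01]
 [ 0.00000000e+00  0.00000000e+00  0.00000000e+00  1.00000000e+00]]
```

View pics/w1.png

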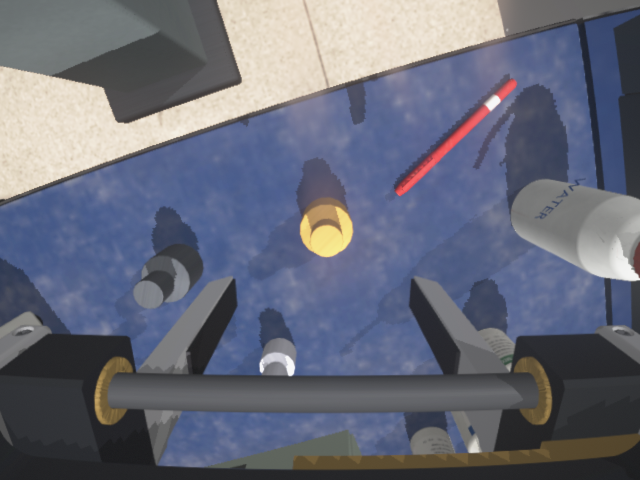

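Picture: the brass knob is centred at (326,237) between the fingers, with the steel weight at (165,275) clear of them. Descending.

Request:
{"name": "step_arm", "arguments": {"rows": [2,1,15,0,0,0,4,1,35,0,0,0,5,2,58,0,0,0,5,2,80,0,0,0,5,2,98,0,0,0,5,2,109,0,0,0,5,2,114,0,0,0,5,2,114,0,0,0], "claw": 0.75}}

```text
time: 1.75
ee_pos: [0.4476, 0.3296, 0.0468]
tcp_rot: [-0.001, 0.141, 0.99, -0.0]
ft_force: [0.1, 1.1, 0.9]
gripper_width: 0.0704
finger_force: 0.0
```

Request:
{"name": "step_arm", "arguments": {"rows": [0,0,0,0,0,0,0,0,0,0,0,0,0,0,0,0,0,0,0,0,0,0,0,0,0,0,0,0,0,0,0,0,0,0,0,0,0,0,0,0,0,0,0,0,0,0,0,0], "claw": 0.1, "force": 30}}

```text
time: 2.55
ee_pos: [0.4485, 0.3286, 0.0476]
tcp_rot: [-0.0, 0.142, 0.99, -0.001]
ft_force: [-0.4, -3.1, 3.2]
gripper_width: 0.0252
finger_force: 30.0
```

Request:
{"name": "step_arm", "arguments": {"rows": [0,0,-10,0,0,0,0,0,-30,0,0,0,0,0,-60,0,0,0,0,0,-95,0,0,0,0,0,-130,0,0,0,0,0,-160,0,0,0,0,0,-180,0,0,0,0,0,-190,0,0,0]}}

```text
time: 3.35
ee_pos: [0.4488, 0.3299, 0.2391]
tcp_rot: [0.001, 0.142, 0.99, 0.001]
ft_force: [-0.0, 0.0, -5.7]
gripper_width: 0.025
finger_force: 30.0
```

```bash
python3 - <<'E'
from h import *
s=r.read_state(); print(s["ft_force"],s["ee_pos"],s["gripper_width"])
P=cloud("top",(160,400,20,200),np.load("pics/top0.npy"))
for a in(.05,.1,.15,.2,.25,.3):
    k=P[(P[:,2]>a)&(P[:,2]<a+.05)&(P[:,1]<.3)&(P[:,1]>-.3)]; print(a,len(k),np.percentile(k[:,0],[0,1]) if len(k) else 0,k[:,1].min() if len(k) else 0)
E
```

```text
[-2.72746922e-02  5.11064036e-03 -5.74058995e+00] [0.44878515 0.32986389 0.2390746 ] 0.024985676523116757
0.05 2914 [0.68859561 0.68994348] -0.07212763329874715
0.1 3361 [0.69356238 0.69619789] -0.0726597068604087
0.15 2897 [0.69569414 0.69676046] -0.0734117072150443
0.2 17251 [0.69580151 0.70033728] -0.07252296932519477
0.25 5863 [0.77869466 0.78022771] 0.0727315098182724
0.3 0 0 0
```

Weight held (about 5.7 N, within range). Carrying it to short of the plate, then looking with the wrist camera.

Request:
{"name": "step_arm", "arguments": {"rows": [-9,-16,-2,0,0,0,-31,-54,-4,0,0,0,-54,-94,-6,0,0,0,-77,-134,-8,0,0,0,-100,-174,-10,0,0,0,-123,-215,-10,0,0,0,-141,-247,-10,0,0,0,-148,-259,-10,0,0,0]}}

```text
time: 4.15
ee_pos: [0.5176, 0.0357, 0.2453]
tcp_rot: [-0.002, 0.144, 0.99, -0.001]
ft_force: [-0.7, 0.2, -6.9]
gripper_width: 0.0251
finger_force: 30.0
```

```bash
python3 - <<'E'
from h import *
s=r.read_state(); p,d=r.grab_frame("wrist"); cv2.imwrite("pics/w2.png",p); np.save("pics/w2.npy",d)
print(s["time"],s["ee_pos"],s["tcp_rot"],s["ft_force"])
P=cloud("wrist",(0,640,0,480),d,s)
k=P[(P[:,2]>.142)&(P[:,2]<.156)&(np.hypot(P[:,0]-.518,P[:,1]+.053)<.044)]
print(len(k),k.mean(0).round(4),((k.max(0)+k.min(0))/2).round(4),np.ptp(k,axis=0).round(4))
c,rad=cv2.minEnclosingCircle(k[:,:2].astype(np.float32)); print(c,rad)
k=P[(P[:,2]>.165)&(P[:,2]<.21)&(P[:,1]<-.14)&(np.hypot(P[:,0]-.545,P[:,1]+.175)<.03)]
print(len(k)); 
if len(k): print(k.mean(0).round(4),np.median(k[:,2]),((k.max(0)+k.min(0))/2).round(4),np.ptp(k,axis=0).round(4))
E
```

```text
4.15 [0.51759259 0.03567864 0.24527971] [-1.69671730e-03  1.44065628e-01  9.89566345e-01 -8.15638098e-04] [-0.6566509   0.19661754 -6.86029345]
6922 [ 0.5153 -0.0502  0.1495] [ 0.5167 -0.0541  0.1481] [0.0796 0.0855 0.0081]
(0.5174806118011475, -0.054141074419021606) 0.04308019578456879
1658
[ 0.5411 -0.1719  0.1823] 0.18309203576822744 [ 0.5418 -0.1727  0.1793] [0.0363 0.0493 0.012 ]
```

View pics/w2.png

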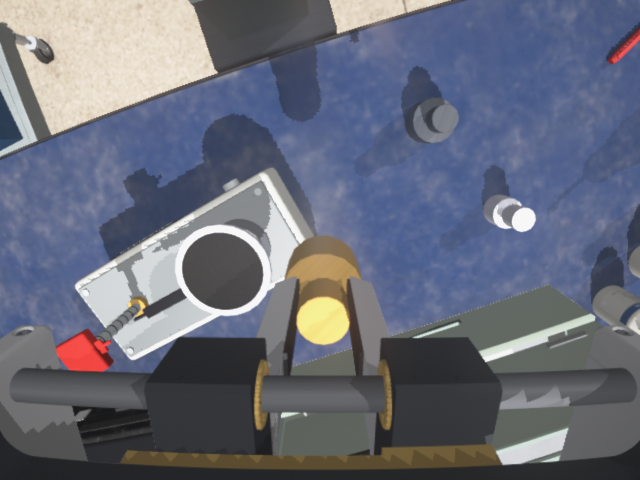

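Picture: the weight is gripped with its knob at (323,320), the plate is centred at (223,270) and the marker is at (85,350). I'll work out the shift within this one frame.

```bash
python3 - <<'E'
from h import *
s=r.read_state(); print(s["ee_pos"])
d=np.load("pics/w2.npy"); p=cv2.imread("pics/w2.png")
s["ee_pos"]=np.array([.51759,.03568,.24528]);s["tcp_rot"]=np.array([-.0017,.14407,.98957,-.0008])
P=cloud("wrist",(290,355,230,350),d,s); z=P[:,2]
print(np.percentile(z,[1,5,25,50,75,95]).round(4))
k=P[(z>.262)&(z<.285)]; k=k[np.hypot(k[:,0]-.5176,k[:,1]-.0357)<.025]; print("knob",len(k),k.mean(0),((k.max(0)+k.min(0))/2),np.ptp(k,axis=0),np.median(k[:,2]))
hs=cv2.cvtColor(p,cv2.COLOR_BGR2HSV); m=cv2.inRange(hs,(18,120,170),(30,255,255)); m[:292]=0; 
n,l,st,c=cv2.connectedComponentsWithStats(m); i=1+np.argmax(st[1:,4]); print(c[i],st[i],at_z("wrist",*c[i],np.median(k[:,2]),s))
w=((hs[...,1]<50)&(hs[...,2]>200)).astype(np.uint8); z=np.zeros_like(w); z[220:320,170:275]=w[220:320,170:275]
dk=((hs[...,2]<75)).astype(np.uint8); q=np.zeros_like(w); q[225:312,180:265]=dk[225:312,180:265]
n,l,st,c=cv2.connectedComponentsWithStats(cv2.morphologyEx(q,cv2.MORPH_OPEN,np.ones((9,9),np.uint8))); i=1+np.argmax(st[1:,4]); print(c[i],st[i],at_z("wrist",*c[i],.149,s))
E
```

```text
[0.51792723 0.0350371  0.24526104]
[-0.0013 -0.0003  0.2217  0.2403  0.2714  0.2777]
knob 2829 [0.51731076 0.0350299  0.27143129] [0.51818737 0.03663602 0.27348671] [0.02942457 0.03180276 0.0229143 ] 0.27166335289420607
[322.45112782 306.52631579] [296 296  54  32 133] [0.51300787 0.03642922 0.27166335]
[222.66017316 297.62554113] [210 286  25  22 462] [ 0.53860012 -0.05903823  0.149     ]
```

Request:
{"name": "step_arm", "arguments": {"rows": [-3,-12,0,0,0,0,-10,-35,0,0,0,0,-17,-59,0,0,0,0,-22,-77,4,0,0,0,-24,-84,14,0,0,0,-24,-84,24,0,0,0,-24,-84,32,0,0,0,-24,-84,35,0,0,0]}}

```text
time: 5.0
ee_pos: [0.5164, -0.0468, 0.2104]
tcp_rot: [-0.002, 0.141, 0.99, 0.001]
ft_force: [-0.3, -0.2, -6.6]
gripper_width: 0.0253
finger_force: 30.0
```

```bash
python3 - <<'E'
from h import *
s=r.read_state(); p,d=r.grab_frame("wrist"); cv2.imwrite("pics/w3.png",p)
print(s["time"],s["ee_pos"],s["tcp_rot"],s["ft_force"])
P=cloud("wrist",(150,500,100,400),d,s)
k=P[(P[:,2]>.142)&(P[:,2]<.156)&(np.hypot(P[:,0]-.517,P[:,1]+.053)<.05)]
print(len(k),k.min(0),k.max(0))
k=P[(P[:,2]>.225)&(P[:,2]<.245)&(np.hypot(P[:,0]-.517,P[:,1]+.053)<.02)]
print(len(k),k.min(0),k.max(0),np.median(k,axis=0))
E
```

```text
5.0 [ 0.5163844  -0.04682157  0.21037044] [-1.73642809e-03  1.41067704e-01  9.89998298e-01  5.07616787e-04] [-0.34225878 -0.1524835  -6.55498135]
4823 [ 0.47693301 -0.10235304  0.14398841] [ 0.54240307 -0.01152514  0.1518311 ]
2985 [ 0.50079795 -0.0653539   0.22500167] [ 0.53192648 -0.03339374  0.24499223] [ 0.51462691 -0.04889571  0.23665563]
```

View pics/w3.png

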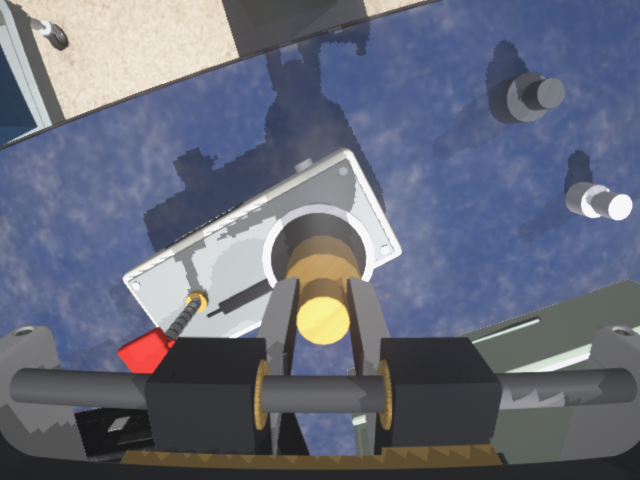

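Picture: the weight's column (323) lies on the plate's centre column (~319); a small shift of -2 mm remains. Lowering gently.

Request:
{"name": "step_arm", "arguments": {"rows": [0,-1,3,0,0,0,0,-2,6,0,0,0,0,-3,9,0,0,0,0,-3,11,0,0,0,0,-3,13,0,0,0,0,-3,16,0,0,0,0,-3,20,0,0,0,0,-3,24,0,0,0]}}

```text
time: 5.85
ee_pos: [0.5166, -0.0512, 0.1887]
tcp_rot: [0.0, 0.142, 0.99, -0.0]
ft_force: [-0.8, -0.2, -3.4]
gripper_width: 0.0252
finger_force: 30.0
```

Request:
{"name": "step_arm", "arguments": {"rows": [0,0,3,0,0,0,0,0,6,0,0,0,0,0,9,0,0,0,0,0,12,0,0,0,0,0,15,0,0,0,0,0,15,0,0,0,0,0,15,0,0,0,0,0,15,0,0,0]}}

```text
time: 6.65
ee_pos: [0.5166, -0.0512, 0.1737]
tcp_rot: [0.0, 0.142, 0.99, -0.0]
ft_force: [0.6, -0.3, -2.9]
gripper_width: 0.0255
finger_force: 30.0
```

```bash
python3 - <<'E'
from h import *
s=r.read_state(); print(s["time"],s["ee_pos"],s["ft_force"])
E
```

```text
6.65 [ 0.51658946 -0.05122075  0.17368437] [ 0.55757666 -0.31254776 -2.90863522]
```

Request:
{"name": "step_arm", "arguments": {"rows": [0,0,2,0,0,0,0,0,5,0,0,0,0,0,8,0,0,0,0,0,10,0,0,0,0,0,10,0,0,0,0,0,10,0,0,0,0,0,10,0,0,0,0,0,10,0,0,0]}}

```text
time: 7.45
ee_pos: [0.5165, -0.0512, 0.1636]
tcp_rot: [0.0, 0.142, 0.99, -0.0]
ft_force: [0.4, -0.6, -1.2]
gripper_width: 0.0257
finger_force: 30.0
```

Request:
{"name": "step_arm", "arguments": {"rows": [0,0,2,0,0,0,0,0,4,0,0,0,0,0,4,0,0,0,0,0,4,0,0,0,0,0,4,0,0,0,0,0,4,0,0,0,0,0,4,0,0,0,0,0,4,0,0,0]}}

```text
time: 8.25
ee_pos: [0.5165, -0.0512, 0.1595]
tcp_rot: [0.0, 0.142, 0.99, 0.0]
ft_force: [0.4, -1.3, -0.6]
gripper_width: 0.0251
finger_force: 30.0
```

Request:
{"name": "step_arm", "arguments": {"rows": [0,0,0,0,0,0,0,0,0,0,0,0,0,0,0,0,0,0,0,0,0,0,0,0,0,0,0,0,0,0,0,0,0,0,0,0,0,0,0,0,0,0,0,0,0,0,0,0], "claw": 0.6}}

```text
time: 9.05
ee_pos: [0.5164, -0.0511, 0.1595]
tcp_rot: [0.0, 0.142, 0.99, 0.0]
ft_force: [-1.0, -0.3, -0.2]
gripper_width: 0.0564
finger_force: 0.0
```

Request:
{"name": "step_arm", "arguments": {"rows": [0,0,-5,0,0,0,0,0,-15,0,0,0,0,0,-35,0,0,0,0,0,-55,0,0,0,0,0,-75,0,0,0,0,0,-90,0,0,0,0,0,-98,0,0,0,0,0,-100,0,0,0]}}

```text
time: 9.85
ee_pos: [0.5169, -0.0512, 0.2608]
tcp_rot: [0.001, 0.142, 0.99, -0.0]
ft_force: [-1.2, 0.1, -0.1]
gripper_width: 0.0568
finger_force: 0.0
```

```bash
python3 - <<'E'
from h import *
s=r.read_state(); p,d=r.grab_frame("wrist"); cv2.imwrite("pics/w4.png",p); np.save("pics/w4.npy",d)
q,e=r.grab_frame("scene"); cv2.imwrite("pics/s4.png",q); np.save("pics/s4.npy",e)
t,f=r.grab_frame("top"); cv2.imwrite("pics/t4.png",t); np.save("pics/t4.npy",f)
print(s["time"],s["ee_pos"],s["tcp_rot"],s["ft_force"])
c=cv2.resize(q[220:340,330:530],None,fx=4,fy=4,interpolation=cv2.INTER_CUBIC); cv2.imwrite("pics/s4c.png",c)
P=cloud("wrist",(0,640,0,480),d,s); rr=np.hypot(P[:,0]-.517,P[:,1]+.0515)
h,b=np.histogram(P[rr<.036][:,2],np.arange(.09,.21,.002)); print([(round(x,3),int(n)) for x,n in zip(b,h) if n>40])
E
```

```text
9.85 [ 0.51687558 -0.05124071  0.2608238 ] [ 1.08532416e-03  1.41919475e-01  9.89877611e-01 -2.55830126e-05] [-1.20676528  0.09241471 -0.14707247]
[(np.float64(0.11), 495), (np.float64(0.112), 1465), (np.float64(0.114), 41), (np.float64(0.15), 272), (np.float64(0.152), 868), (np.float64(0.154), 68), (np.float64(0.184), 462), (np.float64(0.186), 434)]
```

View pics/s4c.png

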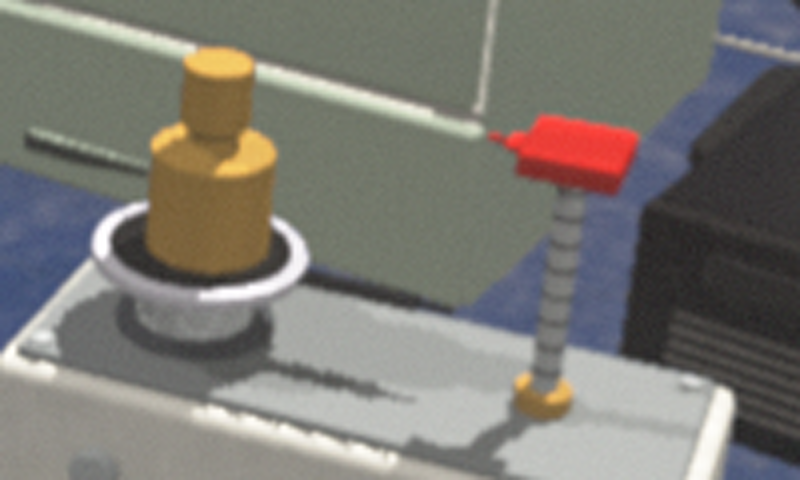

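View pics/w4.png

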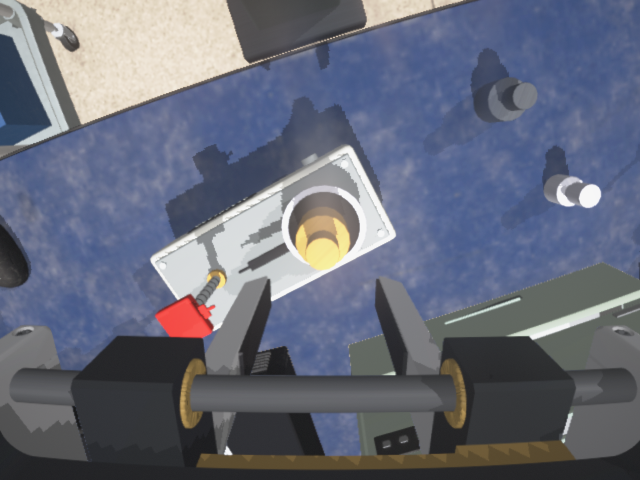

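The crop shows the weight standing centred on the sunk plate. The pointer is low, with its tip near (450,308), and the marker is still high, its pad at (577,155). In the wrist view the knob is at (323,250) inside the ring, and the pad is at (185,317).

```bash
python3 - <<'E'
from h import *
s=r.read_state(); print(s["ee_pos"],T(s)[:3,:2].round(3).tolist())
s["ee_pos"]=np.array([.51688,-.05124,.26082]); s["tcp_rot"]=np.array([.0011,.14192,.98988,0])
d=np.load("pics/w4.npy"); P=cloud("wrist",(140,225,280,350),d,s)
k=P[(P[:,2]>.179)&(P[:,2]<.19)]; print(len(k),np.median(k[:,2]),k.mean(0))
y=np.array([-.208,.978]);x=np.array([.978,.208]); c=np.array([.5168,-.0515])
L=np.c_[(k[:,:2]-c)@x,(k[:,:2]-c)@y]; print(L.min(0),L.max(0),np.percentile(L,[2,98],axis=0))
b=L[L[:,1]<-.118]; print(b.min(0),b.max(0)) 
P=cloud("wrist",(225,300,180,290),d,s); k=P[(P[:,2]>.10)&(P[:,2]<.122)]
L=np.c_[(k[:,:2]-c)@x,(k[:,:2]-c)@y,k[:,2]]; a=L[L[:,1]<-.05]; print("pointer",len(a),a.min(0),np.median(a,axis=0))
E
```

```text
[ 0.51613249 -0.05107991  0.25860633] [[-0.96, 0.281], [0.281, 0.96], [0.002, -0.0]]
1630 0.18317862109698335 [ 0.54139758 -0.17427167  0.1828832 ]
[-0.01730931 -0.14605904] [ 0.01866107 -0.09978849] [[-0.01655345 -0.14456838]
 [ 0.01648685 -0.10716096]]
[-0.01730931 -0.14605904] [ 0.01825059 -0.1180009 ]
pointer 367 [-0.00456306 -0.09473657  0.10775604] [ 0.00052743 -0.06760414  0.11047446]
```

Request:
{"name": "step_arm", "arguments": {"rows": [-6,-11,0,0,0,0,-20,-36,5,0,0,0,-36,-68,12,0,0,0,-52,-97,22,0,0,0,-60,-111,34,0,0,0,-62,-115,44,0,0,0,-62,-115,54,0,0,0,-62,-115,60,0,0,0], "claw": 0}}

```text
time: 10.8
ee_pos: [0.5431, -0.1777, 0.198]
tcp_rot: [-0.001, 0.141, 0.99, 0.001]
ft_force: [-1.2, -0.2, -0.6]
gripper_width: 0.0004
finger_force: 0.0
```

Request:
{"name": "step_arm", "arguments": {"rows": [0,0,4,0,0,0,0,0,8,0,0,0,0,0,13,0,0,0,0,0,19,0,0,0,0,0,26,0,0,0,0,0,34,0,0,0,0,0,40,0,0,0,0,0,42,0,0,0]}}

```text
time: 11.6
ee_pos: [0.5437, -0.1788, 0.1565]
tcp_rot: [-0.0, 0.142, 0.99, 0.0]
ft_force: [0.3, 1.4, 1.9]
gripper_width: 0.0006
finger_force: 1.0
```

```bash
python3 - <<'E'
from h import *
for i in range(2):
    s=r.read_state(); print(s["time"],s["ee_pos"],s["ft_force"],s["gripper_width"]); q,e=r.grab_frame("scene")
cv2.imwrite("pics/s5.png",q); np.save("pics/s5.npy",e)
c=cv2.resize(q[220:340,330:530],None,fx=4,fy=4,interpolation=cv2.INTER_CUBIC); cv2.imwrite("pics/s5c.png",c)
E
```

```text
11.6 [ 0.54370759 -0.17876577  0.15652547] [0.30030394 1.43041519 1.85153884] 0.0005917124040599226
11.65 [ 0.54347076 -0.17889937  0.15645229] [-0.69869197 -0.3349961  -0.46895889] 0.0008611094572537742
```

View pics/s5c.png

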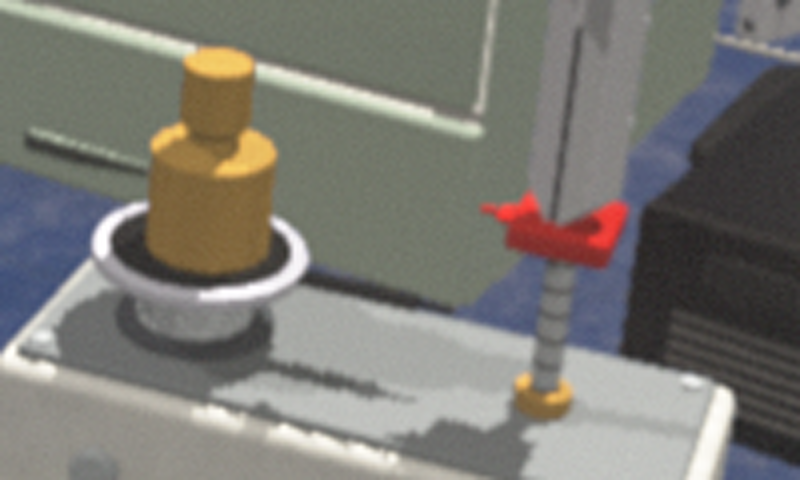

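The marker follows the fingers down: nose tip at crop (484,209), pointer tip near (455,308). I'll work out the pointer height in this view, using the nose (known height) to take out the camera bias.

```bash
python3 - <<'E'
from h import *
K,k,M=cam("scene"); V=np.linalg.inv(M); rv=cv2.Rodrigues(V[:3,:3])[0]
pr=lambda p: cv2.projectPoints(np.array([p],float),rv,V[:3,3],K,np.array([k,0,0,0.]))[0][0,0]
y=np.array([-.208,.978]); c=np.array([.5168,-.0515])
for n,l,zs in(("nose",-.100,(.1515,)),("ptr",-.096,(.104,.106,.108,.110,.112))):
    for z in zs:
        q=pr([*(c+l*y),z]); print(n,z,q.round(2),"crop",((q-[330,220])*4+1.5).round(1))
# plate ring height from scene & top depth, change vs before
for n,b in dict(scene=(350,412,266,300),top=(340,445,205,285)).items():
    for f,z0 in(("0",.149),("4",.112)):
        P=cloud(n,(330,420,230,300) if n=="scene" else b,np.load(f"pics/{n[0] if f!='0' else n}{f}.npy")); rr=np.hypot(*(P[:,:2]-c).T)
        k_=P[(rr>.027)&(rr<.039)&(abs(P[:,2]-z0)<.012)]; print(n,f,len(k_),np.median(k_[:,2]).round(4))
q=cv2.imread("pics/s5.png")[285:305,425:455].min(axis=2)
print(q[5:18,10:24])
E
```

```text
nose 0.1515 [450.15 272.94] crop [482.1 213.3]
ptr 0.104 [443.65 302.28] crop [456.1 330.6]
ptr 0.106 [443.8  301.04] crop [456.7 325.7]
ptr 0.108 [443.95 299.81] crop [457.3 320.7]
ptr 0.11 [444.09 298.57] crop [457.9 315.8]
ptr 0.112 [444.24 297.33] crop [458.5 310.8]
scene 0 620 0.1508
scene 4 522 0.1136
top 0 856 0.1505
top 4 319 0.1136
[[106 107 108 106 106 107 106 106 110 105 107 105 108 107]
 [106 110 105 109 108 107 108 106 109 105 108 111 106 106]
 [106 110 105 107 108 110 105 110 108 105 105 106 110 108]
 [101 108 108 106 107 109 108 107 106 109 108 107 108 107]
 [ 86  97 102 100 103 106 107 107 108 106 106 103 107 109]
 [ 65  76  84  83  97  98  95  98 104 107 107 104 110 107]
 [ 63  64  67  66  73  80  84  85 103 105  99  96  99  97]
 [112  96  86  80  72  65  66  72  86  94  93  90  90  91]
 [161 154 142 134 118 104  90  85  91  89  90  91  94  88]
 [184 185 179 176 167 158 144 137 124 115 115 108 103  95]
 [188 187 187 187 184 186 180 176 167 163 161 149 136 122]
 [183 186 186 184 187 190 187 185 186 184 187 182 170 163]
 [174 177 174 176 181 185 184 190 185 190 190 190 188 186]]
```

Request:
{"name": "step_arm", "arguments": {"rows": [0,0,5,0,0,0,0,0,12,0,0,0,0,0,19,0,0,0,0,0,26,0,0,0,0,0,32,0,0,0,0,0,36,0,0,0,0,0,38,0,0,0,0,0,38,0,0,0]}}

```text
time: 12.5
ee_pos: [0.5435, -0.1785, 0.1188]
tcp_rot: [-0.0, 0.142, 0.99, 0.001]
ft_force: [-0.3, 0.0, -0.6]
gripper_width: 0.0005
finger_force: 0.0
```

```bash
python3 - <<'E'
from h import *
for i in range(2):
    s=r.read_state(); print(s["time"],s["ee_pos"],s["ft_force"]); q,e=r.grab_frame("scene")
cv2.imwrite("pics/s6.png",q); np.save("pics/s6.npy",e)
c=cv2.resize(q[265:325,420:500],None,fx=10,fy=10,interpolation=cv2.INTER_CUBIC); cv2.imwrite("pics/s6c.png",c)
K,k,M=cam("scene"); V=np.linalg.inv(M); rv=cv2.Rodrigues(V[:3,:3])[0]
pr=lambda p: cv2.projectPoints(np.array([p],float),rv,V[:3,3],K,np.array([k,0,0,0.]))[0][0,0]
y=np.array([-.208,.978]); c=np.array([.5168,-.0515])
for z in(.109,.1135):
  for l in(-.09,-.096,-.1,-.105): print(z,l,((pr([*(c+l*y),z])-[420,265])*10+4.5).round(0))
E
```

```text
12.5 [ 0.5434895  -0.17850118  0.11875785] [-0.27356241  0.01664717 -0.62264193]
12.55 [ 0.54354727 -0.17838805  0.11890548] [ 0.50734634 -0.02155131  0.30555282]
0.109 -0.09 [203. 336.]
0.109 -0.096 [245. 346.]
0.109 -0.1 [273. 353.]
0.109 -0.105 [308. 361.]
0.1135 -0.09 [206. 309.]
0.1135 -0.096 [248. 319.]
0.1135 -0.1 [276. 325.]
0.1135 -0.105 [311. 333.]
```

View pics/s6c.png

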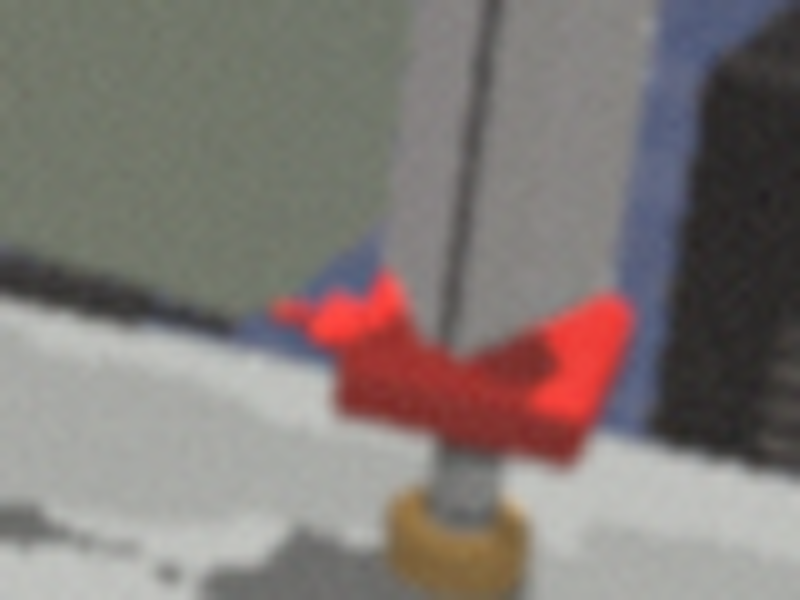

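Picture: the pointer tip is at about (238,325) and the nose tip at (275,310). Extending the pointer along its slope to the nose puts the nose about 24 px (4 mm) too high. The depth estimate gives 4.5–5 mm, so I'll push 4.5 mm and then retreat.

Request:
{"name": "step_arm", "arguments": {"rows": [0,0,1.5,0,0,0,0,0,3,0,0,0,0,0,4,0,0,0,0,0,4.5,0,0,0,0,0,4.5,0,0,0,0,0,4.5,0,0,0,0,0,4.5,0,0,0,0,0,4.5,0,0,0]}}

```text
time: 13.4
ee_pos: [0.5438, -0.1789, 0.115]
tcp_rot: [0.0, 0.142, 0.99, 0.0]
ft_force: [0.3, 0.8, 1.5]
gripper_width: 0.0002
finger_force: 0.7
```

Request:
{"name": "step_arm", "arguments": {"rows": [0,0,-5,0,0,0,0,0,-20,0,0,0,0,0,-45,0,0,0,0,0,-75,0,0,0,0,0,-105,0,0,0,0,0,-130,0,0,0,0,0,-145,0,0,0,0,0,-150,0,0,0]}}

```text
time: 14.2
ee_pos: [0.5443, -0.1794, 0.2679]
tcp_rot: [0.002, 0.142, 0.99, -0.001]
ft_force: [-0.2, 0.2, -0.2]
gripper_width: 0.0006
finger_force: 0.0
```

```bash
python3 - <<'E'
from h import *
s=r.read_state(); print(s["time"],s["ee_pos"],s["ft_force"]); E=[];F=[]
for i in range(3):
    q,e=r.grab_frame("scene"); t,f=r.grab_frame("top"); E.append(e);F.append(f)
c=cv2.resize(q[260:320,400:480],None,fx=10,fy=10,interpolation=cv2.INTER_CUBIC); cv2.imwrite("pics/s7c.png",c)
y=np.array([-.208,.978]);x=np.array([.978,.208]); c=np.array([.5168,-.0515])
for n,D,bp,bm in(("scene",E,(330,420,230,310),(440,510,260,320)),("top",F,(340,445,205,285),(440,510,180,245))):
    d=np.median(D,axis=0).astype(np.float32)
    P=cloud(n,bp,d); rr=np.hypot(*(P[:,:2]-c).T); k=P[(rr>.027)&(rr<.039)&(abs(P[:,2]-.113)<.009)]
    Q=cloud(n,bm,d); a=(Q[:,:2]-c)@x; b=(Q[:,:2]-c)@y+.13; m=Q[(abs(a)<.013)&(abs(b)<.011)&(abs(Q[:,2]-.115)<.012)]
    print(n,len(k),np.median(k[:,2]),len(m),np.median(m[:,2]), "marker top - plate top (want +.002):",np.median(m[:,2])-np.median(k[:,2]))
E
```

```text
14.2 [ 0.54429309 -0.1794155   0.26788374] [-0.22047192  0.22261248 -0.17368137]
scene 528 0.11356441064395917 145 0.1165805135833119 marker top - plate top (want +.002): 0.0030161029393527272
top 609 0.11332936174575414 185 0.1160074089613522 marker top - plate top (want +.002): 0.002678047215598056
```

View pics/s7c.png

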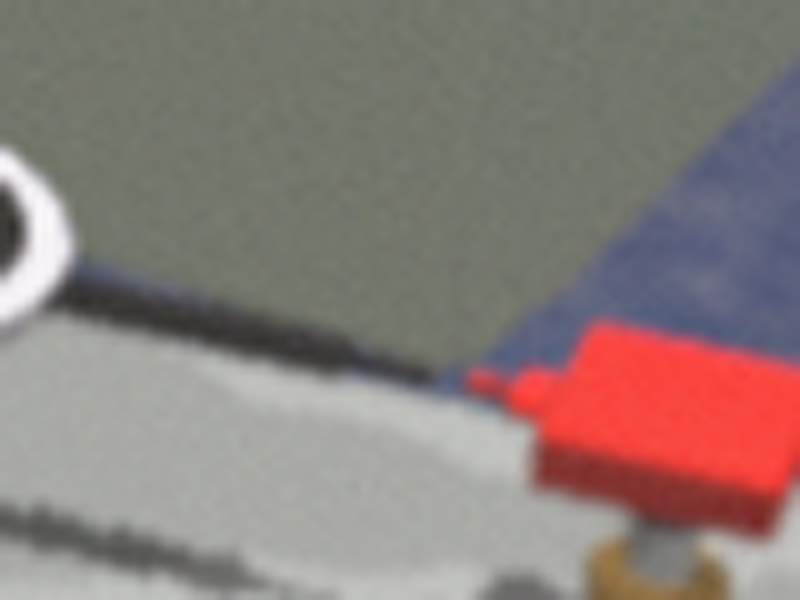

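Picture: the pointer tip is at (435,377) and the nose at (472,378). Allowing for the pointer's slope, the nose is about 1 mm high, and both depth readings agree (+0.7 to +1.0 mm). One more fine push of 1 mm.

Request:
{"name": "step_arm", "arguments": {"rows": [0,0,25,0,0,0,0,0,65,0,0,0,0,0,105,0,0,0,0,0,132,0,0,0,0,0,143,0,0,0,0,0,148,0,0,0,0,0,150,0,0,0,0,0,151,0,0,0]}}

```text
time: 15.3
ee_pos: [0.5447, -0.1794, 0.1156]
tcp_rot: [0.002, 0.142, 0.99, -0.0]
ft_force: [-0.3, 0.0, 1.0]
gripper_width: 0.0007
finger_force: 0.0
```

Request:
{"name": "step_arm", "arguments": {"rows": [0,0,0,0,0,0,0,0,0,0,0,0,0,0,-10,0,0,0,0,0,-35,0,0,0,0,0,-70,0,0,0,0,0,-105,0,0,0,0,0,-135,0,0,0,0,0,-150,0,0,0]}}

```text
time: 16.1
ee_pos: [0.5446, -0.1794, 0.2693]
tcp_rot: [0.004, 0.142, 0.99, -0.001]
ft_force: [-0.6, -0.5, 0.9]
gripper_width: 0.0004
finger_force: 0.0
```

```bash
python3 - <<'E'
from h import *
s=r.read_state(); print(s["time"],s["ee_pos"],s["ft_force"]); E=[];F=[]
for i in range(3):
    q,e=r.grab_frame("scene"); t,f=r.grab_frame("top"); E.append(e);F.append(f)
y=np.array([-.208,.978]);x=np.array([.978,.208]); c=np.array([.5168,-.0515])
for n,D,bp,bm in(("scene",E,(330,420,230,310),(440,510,260,320)),("top",F,(340,445,205,285),(440,510,180,245))):
    d=np.median(D,axis=0).astype(np.float32)
    P=cloud(n,bp,d); rr=np.hypot(*(P[:,:2]-c).T); k=P[(rr>.027)&(rr<.039)&(abs(P[:,2]-.113)<.009)]
    Q=cloud(n,bm,d); a=(Q[:,:2]-c)@x; b=(Q[:,:2]-c)@y+.13; m=Q[(abs(a)<.013)&(abs(b)<.011)&(abs(Q[:,2]-.115)<.012)]
    print(n,np.median(k[:,2]),"marker-plate",np.median(m[:,2])-np.median(k[:,2]))
h=cv2.cvtColor(q,cv2.COLOR_BGR2HSV); m=((h[...,0]<8)&(h[...,1]>150))[260:320,440:470]; v,u=np.where(m); print("nose tip px",u.min()+440,v[u==u.min()]+260, "pointer tip was (443,297.2)")
E
```

```text
16.1 [ 0.54464822 -0.1793839   0.26931022] [-0.57720986 -0.4984382   0.94195385]
scene 0.11360328879969492 marker-plate 0.0027779770826202033
top 0.11335397606236125 marker-plate 0.0026231008972547043
nose tip px 451 [299 300] pointer tip was (443,297.2)
```

The nose tip at (451,299.5) now lies on the pointer's line (expected row 299.4), and both depth readings agree to within 1 mm. Handing in.

```bash
python3 -c "
from plant import r
print(r.finish_job())"
```

```text
the job is handed in; nothing more can be done
None
```

I set the brass weight down on the middle of the plate and let go, which sank it about 37 mm. I then pushed the red marker down until its nose was level with the pointer, within about 1 mm by the cameras, and handed the job in at about 16 s with the arm clear; no verdict came back.

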